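# Blue filter in, hand lens over the snail dish

### The arm

A 6-joint arm with a two-finger parallel gripper is mounted at the origin on the work surface. World frame = base frame: x ahead of the robot, y to its left, z up, the work surface at z = 0. Lengths are in m, angles in rad, forces in N, time in s.
With the tool pointing down it reaches from about 0.375 to 0.9 m from the base axis. Payload 3.1 kg.
Tool frame: the origin (TCP) lies on the mounting face of the last link; the fingertips stand 182 mm ahead of it and the grasp point (between the pads) lies 164 mm ahead of it; z points along the fingers, y is the direction in which the jaws open and shut (so a half turn about z gives the same grasp; the last joint's range is limited). The gripper opens to 87 mm and grips with 3 to 60 N. Pads are 19 mm wide; open, the fingers measure 117 mm over their backs; the gripper's body (75 mm by 190 mm) begins 51 mm behind the grasp point.
Start: joints at [1.151, 0.527, 1.433, -0, 1.181, -0.178], TCP at [0.15, 0.607, 0.405] pointing down, gripper open.
Joint ranges: [-3.08, 3.08], [-0.75, 2.2], [0.22, 2.44], [-1.43, 4.57], [0, 2.65], [-2.85, 2.85]. Speed limits (rad/s): [2.79, 2.79, 3.14, 3.14, 3.14, 3.14].

### API

Orientations are given as a unit quaternion [x, y, z, w].
In Python, from rig import robot, camera, camera_model gives the robot as it stands.
- The arm moves only by the tool drive_tool, never from a script. Its argument "plan" is a list that holds one entry, the list of rows, each a list of 6 numbers: the shift along the world's x, y, z in units of 2.5 cm (1.0 is 2.5 cm), then the turn, a rotation vector about the world's x, y, z in units of 6 degrees (1.0 is 6 degrees). A call has 1 to 8 rows; each row shifts and turns the commanded pose from where the row before left it; what a row does not reach is not made up. A row lasts 1/8 s, in which the tool goes at most 62.5 mm and 10.7 degrees, less where a joint would pass 70% of its speed; a pose out of reach is approached as far as the arm can. A call with a number of a shift or a turn outside -1 to 1 is refused whole. A call with a gripper value outside its range is refused whole. "grip" is the closure, from 0 (fully open) to 1 (shut), set as the call begins (left out, the last holds). The fingers move at their own pace and stop on an object; "force" is the grip in N (left out, the last holds). Time passes only in rows, so rows that do not move let the fingers close. It gives the time, the measured TCP pose, the force and the opening at its end, in the units of the state.
- robot.get_obs(): the state, without advancing time (a new reading comes with each control period).
- camera(name): name is "scene" or "top"; returns the picture (384x512x3 uint8, red, green, blue); there is no depth.
- camera_model(name): a dict with "K" (3x3 intrinsics, pixels), "world_to_cam" (4x4, takes a point from world to camera coordinates). Camera axes: x right, y up, looking along -z (the intrinsics and any distortion apply to the point x, -y, -z); pixel columns grow to the right and rows downward; lengths in m; the calibration is good to about 2 mm. A picture is of the moment at which its call begins. camera_model takes no time and is no camera call.
- robot.hand_in(): hands the job in, once; it reports no verdict.
The state is a dict: "time": time; "q": joint angles; "joint_velocities": joint speeds; "joint_torque": joint torques, N m; "position": TCP position; "tool_rot": TCP orientation; "ft_force": force on the tool from outside, world axes, zero at the start; "moment": the same for the moment, N m; "grip_width": finger opening in m.
Only numpy, scipy, OpenCV 4.12 (cv2) and the standard library are available. Lean on these libraries where they do the work, as an engineer would, in place of code of your own. Each camera call takes 0.05 s, during which the arm holds its last target.

### The job

We are about to sort the snail shells in the open dish under blue light: take the blue filter slide out of the rack, push it fully home in the slot on top of the cold-light source and let go of it. Then pick up the hand lens and hold it for me over the dish, level and centred, with about two centimetres of air between the lens and the rim of the dish, so that my forceps fit underneath. Finish while still holding the lens there, steady; do not let it touch the dish, and leave the dish, the other filters and everything else on the bench where they are.

Things in the scene. Friction and masses are not known exactly. Their poses are not given: they have to be found in the camera images.
- light_source: fixed pale box, 95 mm high, 110 mm wide (its y). Origin at bench level under the filter slot. Black front panel at x = -30 mm facing the dish (-x), back at +120 mm. Two stiff dark gooseneck lights, 13 mm thick, arch from the front panel out to y = +-145 mm at x = -55 to -75 mm, up to 185 mm high, and down to heads with tips at x -100, y +-80, 115 mm high: carry things over them
- slot_mouth (a point): centre of the mouth of the filter slot in the top of the light source, 95 mm above the bench; axes as those of the light source. The slot is 9 mm wide along x, 54 mm long along y and 45 mm deep, with small chamfers at its mouth; it takes a filter slide upright, thickness along x, either way round
- filter_blue: blue filter slide, 35 g: black upright plate 5 mm thick (its x), 50 wide (y), 72 tall, round blue window; on it a grip tab 10 (x) x 26 (y) x 20 mm tall, upper part blue. Origin mid lower edge, z up: tab's middle is 82 mm above. Starts upright in a slot of the rack, lower edge 10 mm above the bench, 35 mm deep. Fully home in the light source its lower edge is 50 mm above the bench
- filter_green: green filter slide in another slot of the rack, same shape as the blue one; leave it
- filter_amber: amber filter slide in another slot of the rack, same shape as the blue one; leave it
- filter_rack: fixed grey rack block 190 (its x) x 78 (y) x 45 mm high, origin at the centre of its underside; three slots across it at x = -60, 0 and +60 mm hold the filters in any order, their tabs standing up to 102 mm above the bench
- dish: open clear round dish, 90 mm across and 15 mm high, with small brown shells in it, loose; origin at the centre of its underside, z up. It stands on a fixed black plate 116 x 116 x 6 mm, about 135 mm in front (-x of the light source) of the slot
- lens: hand lens, about 120 g, lying on the bench: black-rimmed glass 72 mm across, 14 mm thick, and a straight dark wooden handle. Origin on its underside below the glass's centre, z up. The handle runs along -x from x = -50 to -155 mm, is 16 mm wide (y) and 22 mm high (z 0 to 22); a steel neck joins them
- lens_grip (a point): a good place to grip the lens: in the middle of the handle's thickness, 85 mm from the glass's centre, 11 mm above its underside; axes as those of the lens
- tube_rack: blue rack of capped tubes 190 (its x) x 56 (y) mm, 112 mm high with the tubes, standing between the hand lens and the dish; origin at the centre of its underside; leave it
- amber_bottle: brown bottle 68 mm across, 150 mm high; origin at the centre of its underside; leave it
- wash_bottle: white wash bottle with red cap and spout, 68 mm across, 190 mm high; origin at the centre of its underside; leave it
- jar: clear jar with yellow lid, 60 mm across, 75 mm high; origin at the centre of its underside; leave it
- forceps: steel forceps 120 mm long, 8 mm high, lying on the bench near the robot; origin at the middle of the underside; leave them
Not all that is in view belongs to the job. What is meant by the dish is not purple, and is the larger of those in its own colour.

How it is judged:
By the outcome, as a careful person would: the job done as asked, in the order asked, and still so for the second after the job is handed in, while the arm keeps its last pose, push and grip.
It also fails if it takes over 61 s, if anything falls off the work surface, if the arm or the gripper's body presses on something with over 40 N, if the wrist force passes 120 N, or if a joint passes its speed limit or range.

## Working session

There is one attempt and no reset: what is moved stays moved. The work goes in short steps, Python scripts to look and compute and a tool call to move; the robot and the scene stay as the last step left them, time stands still between calls to the robot, and variables do not carry over. Pictures are saved under pics/ and viewed, and the job is handed in when it is done.

Besides the shell and the picture viewer there is one more tool, called after "Request:" in YAML: its name, and indented under it one key for each argument. drive_tool: Moves the arm, as the interface text tells. Shifts and turns lie within -1 to 1; 1 stands for 2.5 cm of shift or 6 degrees of turn. Its arguments: {"type":"object","properties":{"plan":{"type":"array","items":{"type":"array","items":{"type":"array","items":{"type":"number","minimum":-1,"maximum":1}}}},"grip":{"type":"number"},"force":{"type":"number"}},"required":["plan"]}

```bash
ls; mkdir -p pics; python3 - <<'E'
from rig import robot,camera,camera_model
import cv2
o=robot.get_obs();print(o)
for n in("scene","top"):
    im=camera(n);cv2.imwrite(f"pics/{n}0.png",im[:,:,::-1]);
    m=camera_model(n);print(n,m)
E
```

```text
pics
{'time': 0.0, 'q': array([ 1.15049613e+00,  5.28456374e-01,  1.43392233e+00, -1.41640660e-05,
        1.18136472e+00, -1.78487289e-01]), 'joint_velocities': array([-0.00150863, -0.00173972, -0.00104476, -0.00019948, -0.00033024,
        0.00093469]), 'joint_torque': array([ 9.73414426e-04, -4.40043175e+01, -1.76593816e+01,  6.34613307e-02,
        5.81411412e-02, -1.73778681e-04]), 'position': array([0.14948484, 0.60650022, 0.40377085]), 'tool_rot': array([ 1.20609348e-01,  9.92699465e-01, -1.02947811e-03, -3.10917418e-04]), 'ft_force': array([ 0.44729274, -0.21282073,  0.4915096 ]), 'moment': array([ 0.03409291, -0.03369762,  0.02987247]), 'grip_width': 0.08692219293792425}
scene {'K': array([[355.35601437,   0.        , 260.77720254],
       [  0.        , 355.35601437, 186.7326714 ],
       [  0.        ,   0.        ,   1.        ]]), 'world_to_cam': array([[ 0.09419799,  0.99535663,  0.01979715, -0.0324956 ],
       [-0.56656692,  0.03724592,  0.82317353,  0.24450907],
       [ 0.81861387, -0.0887577 ,  0.56744463, -1.35807577],
       [ 0.        ,  0.        ,  0.        ,  1.        ]])}
top {'K': array([[358.57250939,   0.        , 252.71287208],
       [  0.        , 358.57250939, 188.33128851],
       [  0.        ,   0.        ,   1.        ]]), 'world_to_cam': array([[ 0.01105117, -0.99986125,  0.01246389, -0.03043774],
       [ 0.99227119,  0.01250623,  0.12345642, -0.54884679],
       [-0.12359517,  0.01100322,  0.99227172, -1.00370837],
       [ 0.        ,  0.        ,  0.        ,  1.        ]])}
```

```bash
python3 - <<'E'
import cv2
for n in("scene","top"):
    im=cv2.imread(f"pics/{n}0.png");cv2.imwrite(f"pics/{n}0b.png",cv2.resize(im,(768,576),interpolation=cv2.INTER_CUBIC))
E
```

```text
(no output)
```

View pics/scene0b.png

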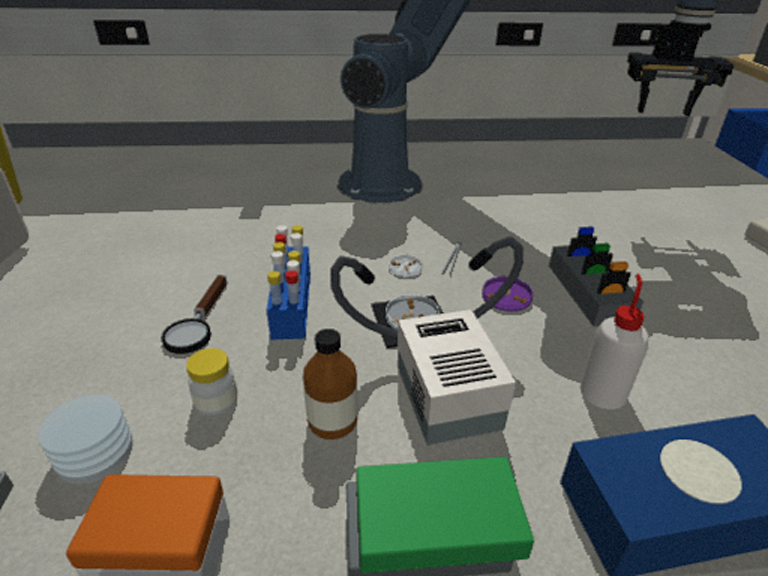

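View pics/top0b.png

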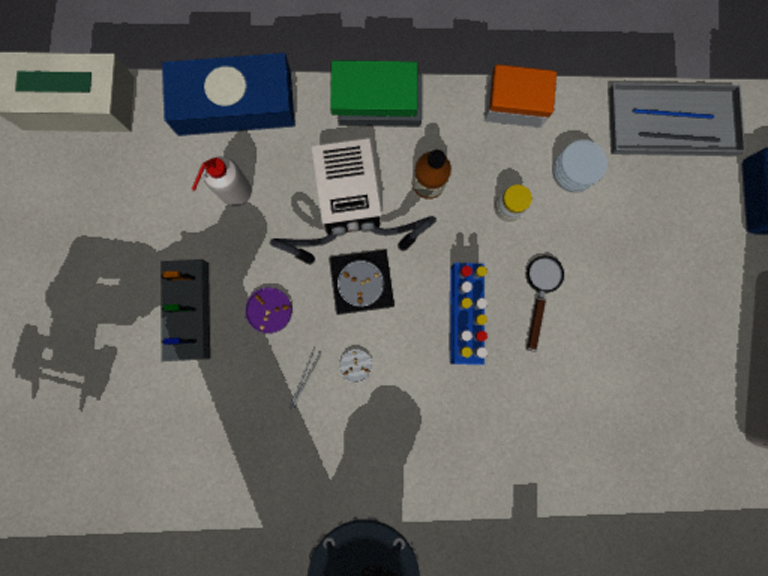

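Dish candidates (in the 1.5x top view) are the large clear one on the black plate at (361,283), the small clear one at (356,364) and the purple one at (269,309). I choose the large clear one. Filters are amber (180,275), green (180,308) and blue (180,341). Next I'll take close crops to check and measure.

```bash
cat > h.py <<'E'
import numpy as np,cv2
from rig import robot,camera,camera_model
def crop(src,dst,u0,v0,u1,v1,s):
    im=cv2.imread(src)[v0:v1,u0:u1]
    im=cv2.resize(im,None,fx=s,fy=s,interpolation=cv2.INTER_CUBIC)
    for u in range((u0+9)//10*10,u1,10):
        x=int((u-u0+.5)*s);cv2.line(im,(x,0),(x,6),(0,0,255),1);cv2.putText(im,str(u),(x-10,16),0,.35,(0,0,255),1)
    for v in range((v0+9)//10*10,v1,10):
        y=int((v-v0+.5)*s);cv2.line(im,(0,y),(6,y),(0,0,255),1);cv2.putText(im,str(v),(8,y+4),0,.35,(0,0,255),1)
    cv2.imwrite(dst,im)
def ray(n,u,v):
    m=camera_model(n);K=m["K"];T=m["world_to_cam"]
    d=np.linalg.inv(K)@[u,v,1];d=np.array([d[0],-d[1],-d[2]])
    R=T[:3,:3];return -R.T@T[:3,3],R.T@d
def atz(n,u,v,z):
    c,d=ray(n,u,v);return c+d*(z-c[2])/d[2]
def proj(n,p):
    m=camera_model(n);T=m["world_to_cam"];q=T[:3,:3]@np.asarray(p)+T[:3,3]
    w=m["K"]@[q[0],-q[1],-q[2]];return w[:2]/w[2]
def tri(pix):
    A=np.zeros((3,3));b=np.zeros(3);L=[]
    for n,u,v in pix:
        c,d=ray(n,u,v);d=d/np.linalg.norm(d);P=np.eye(3)-np.outer(d,d);A+=P;b+=P@c;L.append((c,d))
    x=np.linalg.solve(A,b);return x,[np.linalg.norm(np.cross(x-c,d)) for c,d in L]
E
python3 - <<'E'
from h import *
crop("pics/top0.png","pics/t_rack.png",95,165,150,250,7)
crop("pics/top0.png","pics/t_src.png",175,85,300,220,4.4)
crop("pics/top0.png","pics/t_lens.png",290,160,390,250,6)
crop("pics/scene0.png","pics/s_rack.png",360,145,440,225,7)
crop("pics/scene0.png","pics/s_src.png",215,150,355,250,5)
E
```

```text
(no output)
```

View pics/t_rack.png

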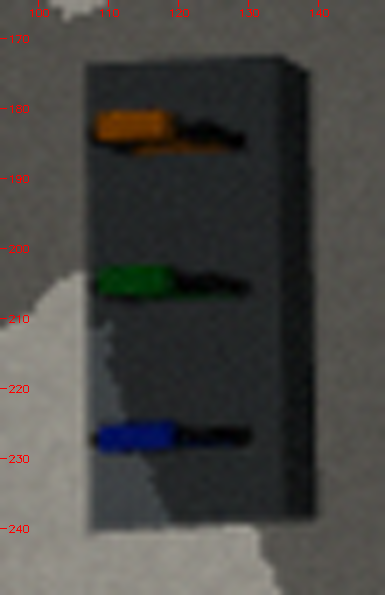

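View pics/t_src.png

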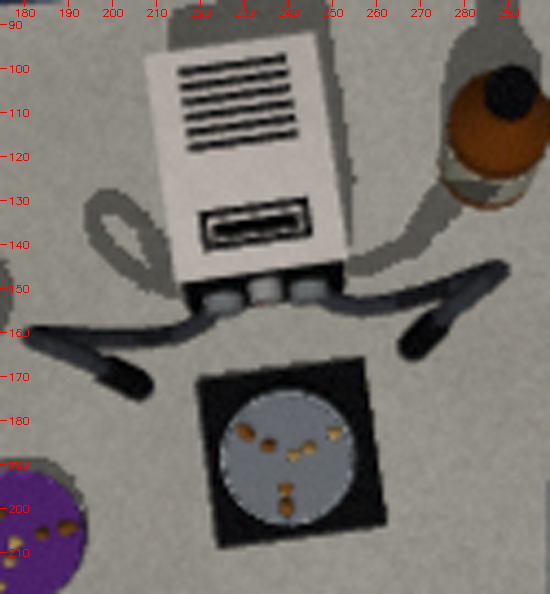

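View pics/t_lens.png

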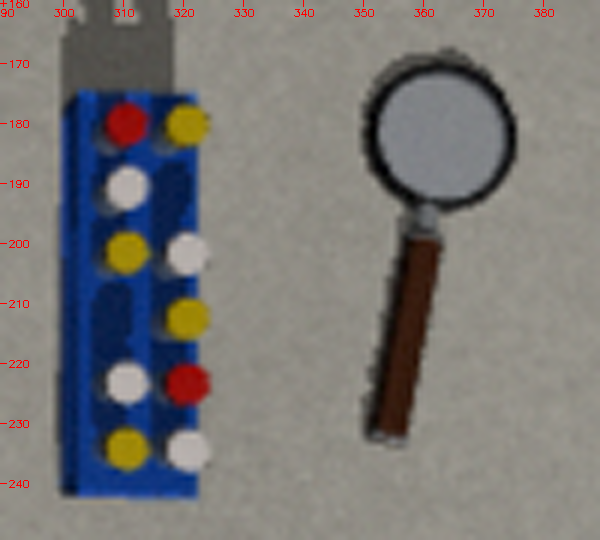

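View pics/s_rack.png

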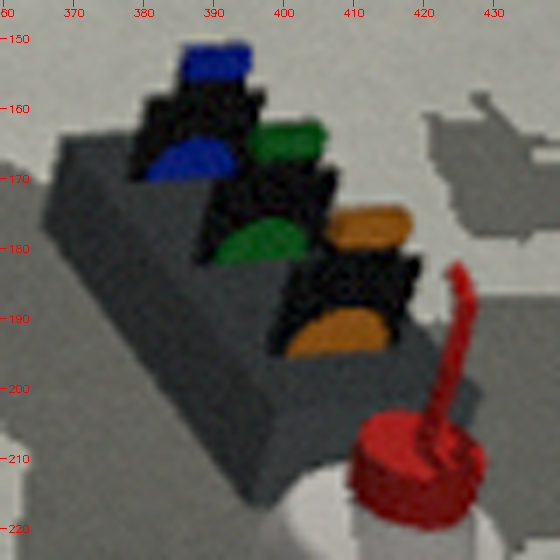

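View pics/s_src.png

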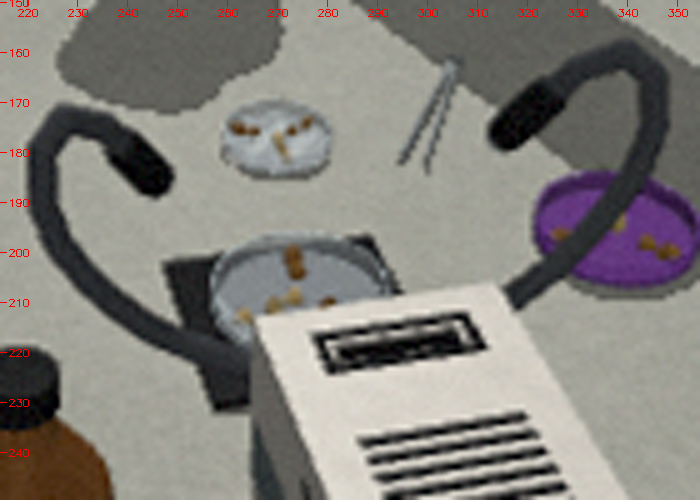

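```bash
cat > m1.py <<'E'
from h import *
def T(u0,v0,s):return lambda x,y:(u0+x/s-.5,v0+y/s-.5)
ts=T(175,85,4.4);tr=T(95,165,7);tl=T(290,160,6);sr=T(360,145,7);ss=T(215,150,5)
f=lambda a:np.round(np.array(a)*1000,1)
print("slot frame top@.095", f([atz("top",*ts(*p),.095)[:2] for p in [(200,212),(307,198),(312,237),(204,251)]]))
print("slot inner top", f([atz("top",*ts(*p),.095)[:2] for p in [(208,227),(298,215),(299,226),(209,238)]]))
print("slot frame scene", f([atz("scene",*ss(*p),.095)[:2] for p in [(313,333),(472,312),(487,347),(330,374)]]))
print("body top", f([atz("top",*ts(*p),.095)[:2] for p in [(147,57),(314,33),(345,260),(180,284)]]))
print("body scene", f([atz("scene",*ss(*p),.095)[:2] for p in [(252,320),(500,285)]]))
print("tri slot",tri([("top",*ts(256,225)),("scene",*ss(400,341.5))]))
print("plate", f([atz("top",*ts(*p),.006)[:2] for p in [(196,381),(364,357),(386,522),(218,548)]]))
c=atz("top",*ts(287,457),.021);print("dish rim c",f(c), "r",f([np.linalg.norm(atz("top",*ts(*p),.021)-c) for p in [(219,457),(355,457),(287,390),(287,525)]]))
print("rack top", f([atz("top",*tr(*p),.045)[:2] for p in [(86,63),(279,56),(285,520),(88,532)]]))
print("rack scene", f([atz("scene",*sr(*p),.045)[:2] for p in [(62,138),(275,410),(480,392)]]))
for n,a,b in [("amber",(133,125),(370,216)),("green",(135,280),(290,132)),("blue",(137,437),(216,50))]:
    print(n,f(atz("top",*tr(*a),.102)), tri([("top",*tr(*a)),("scene",*sr(*b))]))
print("blue tab corners top",f([atz("top",*tr(*p),.102)[:2] for p in [(97,426),(176,421),(97,452),(176,447)]]))
print("blue tab top edge scene",f([atz("scene",*sr(*p),.102)[:2] for p in [(184,45),(252,44)]]))
print("lens",f(atz("top",*tl(442,133),.014)),"r",f([np.linalg.norm(atz("top",*tl(442,133),.014)-atz("top",*tl(*p),.014)) for p in [(366,133),(518,133),(442,60),(442,210)]]))
print("lens handle",f([atz("top",*tl(*p),.022)[:2] for p in [(425,240),(394,432)]]))
print("tube rack",f([atz("top",*tl(*p),.0)[:2] for p in [(62,95),(198,95),(198,496),(62,496)]]))
E
python3 m1.py
```

```text
slot frame top@.095 [[696.   69.3]
 [706.1   2. ]
 [680.9  -1.5]
 [670.9  66.2]]
slot inner top [[686.4  64.1]
 [695.    7.5]
 [687.9   6.8]
 [679.3  63.3]]
slot frame scene [[678.8   1.1]
 [669.6  71.1]
 [693.1  72.6]
 [705.5   4.5]]
body top [[797.1 105.4]
 [814.8  -1. ]
 [666.3 -22.4]
 [649.5  80.8]]
body scene [[668.4 -23.7]
 [651.8  87.3]]
tri slot (array([0.68807818, 0.03515903, 0.09597868]), [np.float64(0.001332141887986933), np.float64(0.0013321418879869505)])
plate [[603.3  76.9]
 [621.4 -37. ]
 [508.9 -52.9]
 [490.   59.6]]
dish rim c [550.2  14.   21. ] r [45.2 45.3 45.2 45.4]
rack top [[585.4 394.6]
 [589.3 316.1]
 [401.1 304. ]
 [395.5 382.2]]
rack scene [[401.8 307.3]
 [589.2 318.8]
 [583.9 397.4]]
amber [552.2 352.4 102. ] (array([0.55276738, 0.35387496, 0.10134674]), [np.float64(0.0012437223443248176), np.float64(0.001243722344324918)])
green [492.4 348.1 102. ] (array([0.49307253, 0.35027641, 0.10035884]), [np.float64(0.0015457382330162483), np.float64(0.0015457382330162218)])
blue [432.8 343.8 102. ] (array([0.43329184, 0.34541297, 0.10228285]), [np.float64(0.0016530026742164823), np.float64(0.001653002674216555)])
blue tab corners top [[436.8 359.2]
 [439.  329.4]
 [427.  358.6]
 [429.2 328.9]]
blue tab top edge scene [[427.6 336.5]
 [428.4 364. ]]
lens [ 575.8 -352.    14. ] r [37.7 37.8 36.7 38.4]
lens handle [[ 521.7 -339.6]
 [ 428.5 -322.2]]
tube rack [[ 594.6 -165.7]
 [ 595.5 -234.1]
 [ 396.4 -231.5]
 [ 395.7 -164.7]]
```

Crops confirm the large clear dish with shells on the black plate (top px 240,188; radius measures 45 mm, so 90 mm across). The blue tab is the front slide at top px (114,227). Sizes check out: tab height triangulates to 0.102 m and the slot to 0.096 m. Now moving above the blue tab.

Request:
drive_tool:
  plan:
    - [[0.94, -0.87, -0.3, 0, 0, -1], [0.94, -0.87, -0.3, 0, 0, -1], [0.94, -0.87, -0.3, 0, 0, -1], [0.94, -0.87, -0.3, 0, 0, -1], [0.94, -0.87, -0.3, 0, 0, -1], [0.94, -0.87, -0.3, 0, 0, -1], [0.94, -0.87, -0.3, 0, 0, -1], [0.94, -0.87, -0.3, 0, 0, -1]]
  grip: 0.48

```text
time: 1.1
position: [0.3382, 0.4319, 0.3442]
tool_rot: [0.515, 0.857, -0.0, -0.0]
ft_force: [0.4, -0.1, 0.4]
grip_width: 0.0455
```

Request:
drive_tool:
  plan:
    - [[0.94, -0.87, -0.3, 0, 0, -1], [0.94, -0.87, -0.3, 0, 0, -1], [0.94, -0.87, -0.3, 0, 0, -1], [0.94, -0.87, -0.3, 0, 0, -1], [0, 0, 0, 0, 0, 0]]

```text
time: 1.72
position: [0.433, 0.3444, 0.3139]
tool_rot: [0.682, 0.731, -0.001, -0.0]
ft_force: [0.3, -0.5, -0.4]
grip_width: 0.0451
```

```bash
cat > st.py <<'E'
from h import *
from scipy.spatial.transform import Rotation as Ro
o=robot.get_obs();R=Ro.from_quat(o["tool_rot"]).as_matrix()
g=o["position"]+.164*R[:,2]
print("t",round(o["time"],2),"grasp mm",np.round(g*1000,1),"z",np.round(R[:,2],4),"jaw deg",round(np.degrees(np.arctan2(R[1,1],R[0,1])),2),"w",round(o["grip_width"]*1000,1),"F",np.round(o["ft_force"],1),"M",np.round(o["moment"],2),"q",np.round(o["q"],2))
E
python3 st.py; python3 - <<'E'
from h import *
for n in("scene","top"):cv2.imwrite(f"pics/{n}1.png",camera(n)[:,:,::-1])
crop("pics/top1.png","pics/t1.png",80,150,180,250,6)
crop("pics/scene1.png","pics/s1.png",350,100,450,200,6)
E
```

```text
t 1.73 grasp mm [432.9 344.3 149.9] z [-9.e-04 -7.e-04 -1.e+00] jaw deg 3.97 w 45.1 F [ 0.3 -0.5 -0.4] M [-0.09  0.1  -0.03] q [ 0.47  0.56  1.7  -0.    0.89  0.4 ]
```

View pics/t1.png

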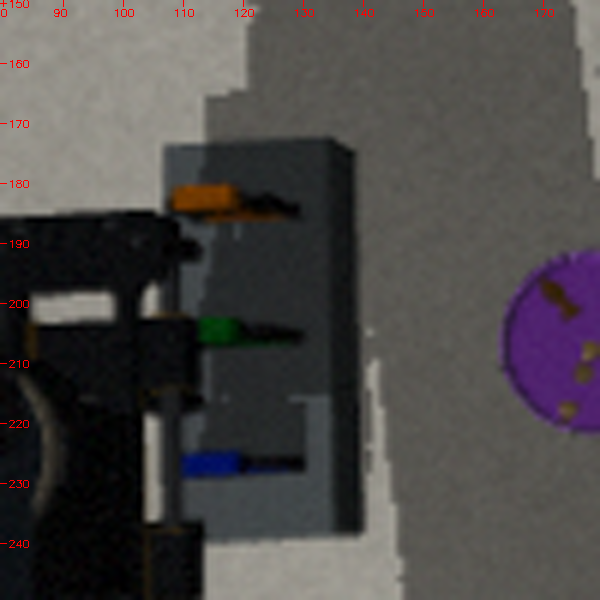

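View pics/s1.png

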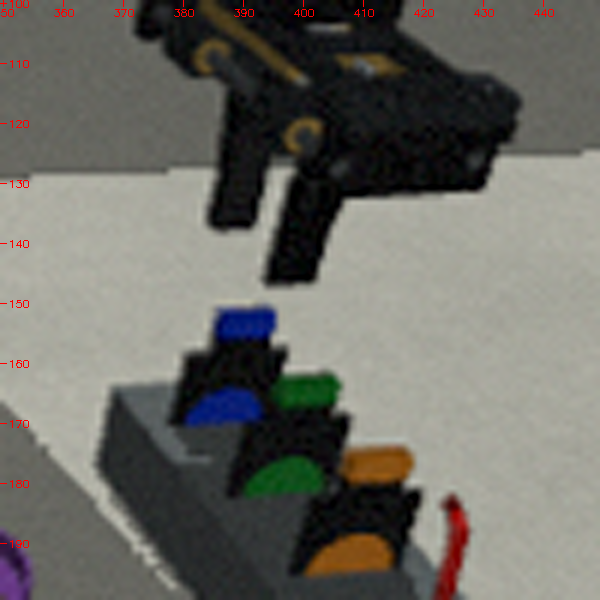

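The view shows the fingers (scene px (386,136) and (398,146)) over the blue tab at (395,153). I'll use the known tip position to calibrate the scene camera's bias.

```bash
python3 - <<'E'
from h import *
a=np.radians(4);j=np.array([np.cos(a),np.sin(a),0]);w=np.array([-j[1],j[0],0])
g=np.array([.433,.3444,.132])
for s in(-1,1):
  for d in(.0225,.0375):
    for k in(-.0095,.0095):print(s,d,k,np.round(proj("scene",g+s*d*j+k*w),1))
for n in("scene","top"): print(n,"tab top corners if at meas.",[np.round(proj(n,[.433,.345,.102]+s*.005*j+k*.013*w),1) for s in(-1,1) for k in(-1,1)])
E
```

```text
-1 0.0225 -0.0095 [384.8 138.5]
-1 0.0225 0.0095 [391.2 138.1]
-1 0.0375 -0.0095 [382.4 136. ]
-1 0.0375 0.0095 [388.8 135.6]
1 0.0225 -0.0095 [392.4 146.2]
1 0.0225 0.0095 [399.1 145.7]
1 0.0375 -0.0095 [395.1 148.9]
1 0.0375 0.0095 [401.8 148.4]
scene tab top corners if at meas. [array([384.3, 151.2]), array([393.1, 150.6]), array([385.9, 153. ]), array([394.8, 152.4])]
top tab top corners if at meas. [array([118.6, 228.5]), array([108.7, 229. ]), array([118.5, 224.7]), array([108.7, 225.2])]
```

Request:
drive_tool:
  plan:
    - [[0, 0.03, -0.8, 0, 0, 0], [0, 0, -0.8, 0, 0, 0], [0, 0, -0.64, 0, 0, 0], [0, 0, 0, 0, 0, 0]]

```text
time: 2.33
position: [0.4307, 0.3469, 0.2577]
tool_rot: [0.681, 0.733, -0.001, -0.001]
ft_force: [0.7, 0.0, -0.5]
grip_width: 0.045
```

Request:
drive_tool:
  plan:
    - [[0, 0, 0, 0, 0, 0], [0, 0, 0, 0, 0, 0], [0, 0, 0, 0, 0, 0], [0, 0, 0, 0, 0, 0], [0, 0, 0, 0, 0, 0], [0, 0, 0, 0, 0, 0]]
  grip: 1
  force: 25

```text
time: 3.08
position: [0.432, 0.3466, 0.259]
tool_rot: [0.681, 0.732, 0.001, 0.0]
ft_force: [0.7, 0.3, 1.9]
grip_width: 0.0101
```

```bash
python3 st.py
```

```text
t 3.08 grasp mm [432.2 346.7  95. ] z [ 1.1e-03  4.0e-04 -1.0e+00] jaw deg 4.14 w 10.1 F [0.7 0.3 1.9] M [-0.12 -0.11  0.02] q [ 0.47  0.65  1.73 -0.    0.76  0.4 ]
```

Request:
drive_tool:
  plan:
    - [[0, 0, 0.4, 0, 0, 0], [0, 0, 0.6, 0, 0, 0], [0, 0, 0.8, 0, 0, 0], [0, 0, 0.8, 0, 0, 0], [0, 0, 0.8, 0, 0, 0], [0, 0, 0.8, 0, 0, 0], [0.3, -0.4, 0.8, 0, 0, 0], [0.5, -0.6, 0.8, 0, 0, 0]]

```text
time: 4.08
position: [0.4505, 0.3214, 0.4053]
tool_rot: [0.681, 0.733, -0.001, -0.001]
ft_force: [0.1, 0.6, -0.4]
grip_width: 0.0097
```

```bash
python3 st.py
```

```text
t 4.08 grasp mm [450.3 321.4 241.3] z [-1.6e-03 -2.0e-04 -1.0e+00] jaw deg 4.23 w 9.7 F [ 0.1  0.6 -0.4] M [-0.03  0.01  0.03] q [0.42 0.43 1.61 0.   1.1  0.34]
```

Request:
drive_tool:
  plan:
    - [[0.7, -0.85, 0.5, 0, 0, 0.1], [0.7, -0.85, 0.5, 0, 0, 0.1], [0.7, -0.85, 0.5, 0, 0, 0.1], [0.7, -0.85, 0.5, 0, 0, 0.1], [0.7, -0.85, 0.4, 0, 0, 0.1], [0.7, -0.85, 0, 0, 0, 0.1], [0.7, -0.85, 0, 0, 0, 0.1], [0.7, -0.85, 0, 0, 0, 0.1]]

```text
time: 5.08
position: [0.5911, 0.151, 0.4646]
tool_rot: [0.65, 0.76, -0.0, -0.001]
ft_force: [0.2, -0.8, -0.8]
grip_width: 0.0099
```

Request:
drive_tool:
  plan:
    - [[0.75, -0.9, 0, 0, 0, 0], [0.75, -0.9, 0, 0, 0, 0], [0.75, -0.9, 0, 0, 0, 0], [0.75, -0.9, 0, 0, 0, 0], [0.75, -0.9, 0, 0, 0, 0], [0, 0, 0, 0, 0, 0], [0, 0, 0, 0, 0, 0]]

```text
time: 5.95
position: [0.6849, 0.0393, 0.4637]
tool_rot: [0.65, 0.76, -0.0, -0.001]
ft_force: [-0.2, 0.3, -0.8]
grip_width: 0.0098
```

```bash
python3 st.py; python3 - <<'E'
from h import *
for n in("scene","top"):cv2.imwrite(f"pics/{n}2.png",camera(n)[:,:,::-1])
crop("pics/top2.png","pics/t2.png",180,80,300,200,5)
crop("pics/scene2.png","pics/s2.png",240,110,360,230,5)
E
```

```text
t 5.95 grasp mm [684.6  39.5 299.7] z [-1.6e-03  9.0e-04 -1.0e+00] jaw deg 8.94 w 9.8 F [-0.2  0.3 -0.8] M [-0.03  0.02  0.04] q [-0.11  0.56  1.2   0.    1.39 -0.26]
```

View pics/t2.png

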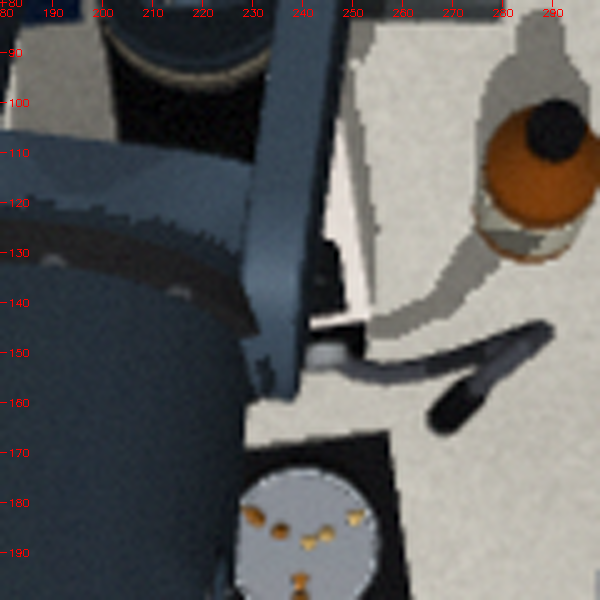

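View pics/s2.png

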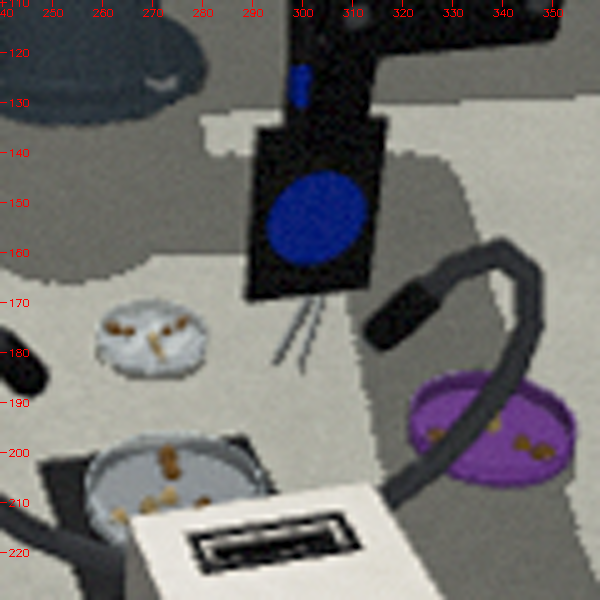

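```bash
cat > fit.py <<'E'
from h import *
from scipy.optimize import least_squares
from scipy.spatial.transform import Rotation as Ro
# fit filter pose offsets in grip from scene corners. params: dy along width, dz(lower edge to grasp), roll about jaw
def fit(pix,g,jawdeg,front=True):
    a=np.radians(jawdeg);j=np.array([np.cos(a),np.sin(a),0]);w=np.array([-j[1],j[0],0]);z=np.array([0,0,1.])
    def corners(p):
        R=Ro.from_rotvec(j*p[2]).as_matrix()
        # visible outline: face nearest camera (+j) 
        L=[(-.025,72),(.025,72),(-.025,0),(.025,0)]
        return [g+R@(w*(l+p[0])+z*(h/1000-.082)+z*p[1]+j*.0025) for l,h in L]
    def r(p): return np.concatenate([proj("scene",c)-np.array([-.75,0])*-1*1 - np.array(q)+np.array([.75*2,0]) for c,q in zip(corners(p),pix)])
    s=least_squares(r,[0,0,0]);return s.x,s.fun.reshape(-1,2)
if __name__=="__main__":
    pix=[(240+x/5-.5,110+y/5-.5) for x,y in [(258,130),(387,117),(245,300),(369,286)]]
    x,f=fit(pix,np.array([.6846,.0395,.2997]),8.94);print("dy,dz mm",x[:2]*1000,"roll deg",np.degrees(x[2]));print(f)
E
python3 fit.py; for i in 1 2 3; do python3 st.py|cut -c1-60;done
```

```text
dy,dz mm [-1.55191085 -0.91663727] roll deg 0.20211613582173524
[[-0.24731892 -0.15582714]
 [ 0.34540385 -0.24623266]
 [-0.06140489  0.37058771]
 [-0.01597808  0.10225448]]
t 6.05 grasp mm [684.5  40.1 299.9] z [-9.e-04  6.e-04 -1.e+
t 6.05 grasp mm [684.5  40.1 299.9] z [-9.e-04  6.e-04 -1.e+
t 6.05 grasp mm [684.5  40.1 299.9] z [-9.e-04  6.e-04 -1.e+
```

Request:
drive_tool:
  plan:
    - [[0.12, -0.13, -0.5, 0, 0, 0], [0, 0, -0.8, 0, 0, 0], [0, 0, -0.8, 0, 0, 0], [0, 0, -0.8, 0, 0, 0], [0, 0, -0.5, 0, 0, 0], [0, 0, -0.4, 0, 0, 0], [0, 0, 0, 0, 0, 0]]

```text
time: 6.92
position: [0.6882, 0.0359, 0.3679]
tool_rot: [0.65, 0.76, -0.0, -0.001]
ft_force: [0.1, -0.4, -0.3]
grip_width: 0.0097
```

```bash
python3 st.py; python3 - <<'E'
from h import *
for n in("scene","top"):cv2.imwrite(f"pics/{n}3.png",camera(n)[:,:,::-1])
crop("pics/scene3.png","pics/s3.png",260,150,330,230,7.5)
E
```

```text
t 6.92 grasp mm [688.   35.9 203.9] z [-1.5e-03  1.0e-04 -1.0e+00] jaw deg 8.96 w 9.7 F [ 0.1 -0.4 -0.3] M [-0.04  0.07 -0.02] q [-0.11  0.65  1.29 -0.    1.2  -0.27]
```

View pics/s3.png

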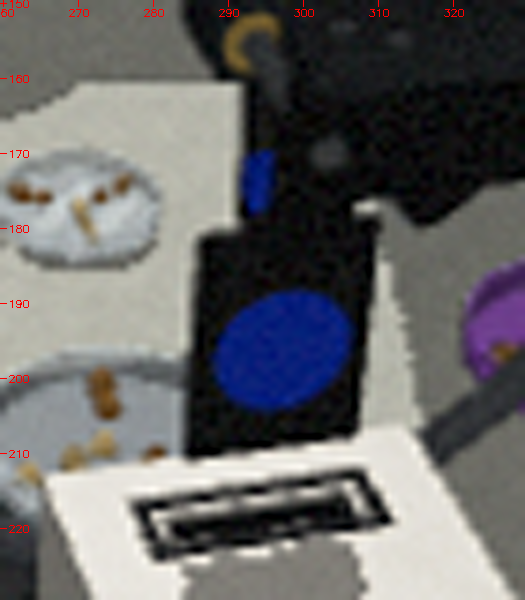

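```bash
python3 - <<'E'
from h import *
T=lambda x,y:(260+x/7.5-.5,150+y/7.5-.5)
f=lambda a:np.round(np.array(a)*1000,1)
for zb in(.119,.121):print("filter bottom (front face edge)",zb,f([atz("scene",*T(*p),zb)[:2] for p in[(185,461),(357,435)]]))
print("slot inner",f([atz("scene",*T(*p),.095)[:2] for p in[(164,523),(345,494),(361,512),(178,542)]]))
F=[atz("scene",*T(*p),.095)[:2] for p in[(131,502),(362,468),(394,520),(155,561)]];print("frame",f(F),f(np.mean(F,0)))
E
cat > slot.py <<'E'
# template-free refinement: show upscaled original crops of slot
from h import *
crop("pics/top0.png","pics/t_slot.png",212,120,256,152,16)
crop("pics/scene0.png","pics/s_slot.png",272,205,318,230,16)
E
python3 slot.py
```

```text
filter bottom (front face edge) 0.119 [[692.5  12.7]
 [684.4  61.9]]
filter bottom (front face edge) 0.121 [[695.   12.2]
 [686.9  61.2]]
slot inner [[689.7   8.6]
 [680.6  61.5]
 [688.8  64.4]
 [698.   11.3]]
frame [[6.799e+02 6.000e-01]
 [6.694e+02 6.870e+01]
 [6.929e+02 7.290e+01]
 [7.055e+02 3.800e+00]] [686.9  36.5]
```

View pics/t_slot.png

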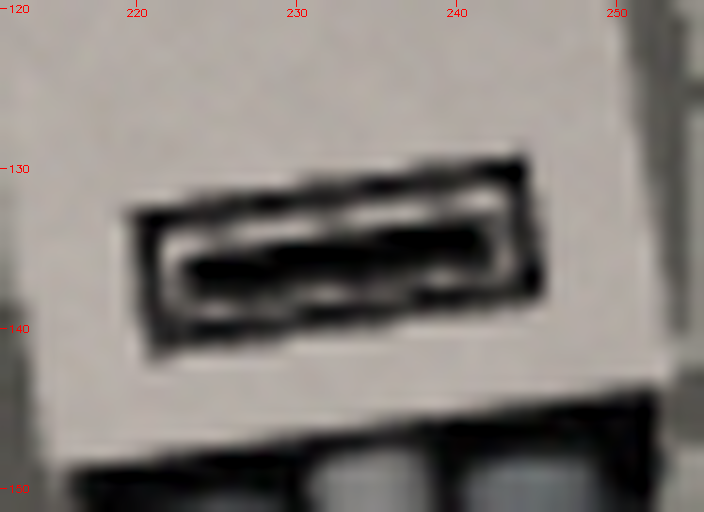

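View pics/s_slot.png

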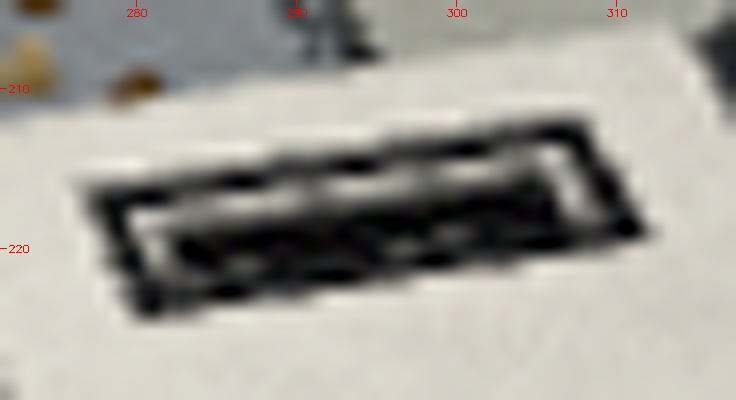

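Request:
drive_tool:
  plan:
    - [[0, 0, -0.4, 0, 0, 0], [0, 0, -0.3, 0, 0, 0], [0, 0, -0.2, 0, 0, 0], [0, 0, -0.1, 0, 0, 0], [0, 0, 0, 0, 0, 0]]

```text
time: 7.65
position: [0.6884, 0.0358, 0.3435]
tool_rot: [0.65, 0.76, -0.0, -0.0]
ft_force: [0.7, 0.6, -0.8]
grip_width: 0.0101
```

Request:
drive_tool:
  plan:
    - [[0, 0, -0.1, 0, 0, 0], [0, 0, -0.1, 0, 0, 0], [0, 0, 0, 0, 0, 0]]

```text
time: 8.02
position: [0.6883, 0.0358, 0.3385]
tool_rot: [0.65, 0.76, -0.0, -0.0]
ft_force: [0.2, -0.4, -0.9]
grip_width: 0.0101
```

```bash
python3 st.py; python3 - <<'E'
from h import *
cv2.imwrite(f"pics/scene4.png",camera("scene")[:,:,::-1])
crop("pics/scene4.png","pics/s4.png",260,150,330,230,7.5)
E
```

```text
t 8.03 grasp mm [688.2  35.8 174.5] z [-5.e-04  0.e+00 -1.e+00] jaw deg 8.95 w 10.1 F [ 0.2 -0.4 -0.9] M [-0.08  0.02  0.  ] q [-0.11  0.69  1.32 -0.    1.14 -0.27]
```

View pics/s4.png

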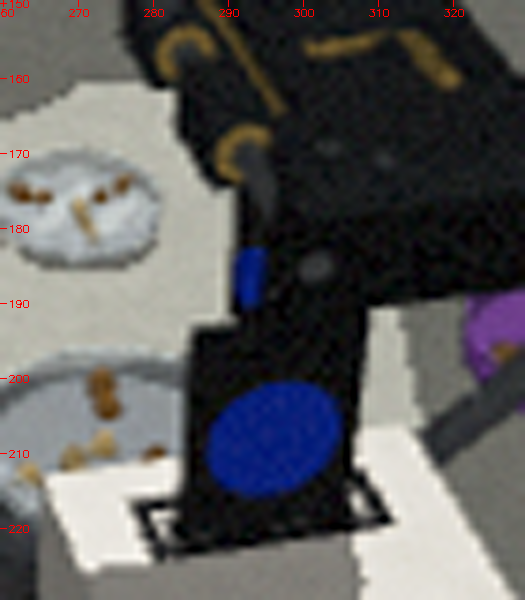

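The slide has entered: its lower edge is about 5 mm below the mouth with no contact force, and in the crop it sits inside the slot frame (px 285–306, 215–222). Pushing down.

Request:
drive_tool:
  plan:
    - [[0, 0, -0.2, 0, 0, 0], [0, 0, -0.2, 0, 0, 0], [0, 0, -0.2, 0, 0, 0], [0, 0, -0.2, 0, 0, 0], [0, 0, 0, 0, 0, 0]]

```text
time: 8.7
position: [0.6882, 0.0358, 0.318]
tool_rot: [0.65, 0.76, -0.0, -0.001]
ft_force: [-0.1, 0.3, -0.5]
grip_width: 0.0098
```

Request:
drive_tool:
  plan:
    - [[0, 0, -0.2, 0, 0, 0], [0, 0, -0.2, 0, 0, 0], [0, 0, -0.2, 0, 0, 0], [0, 0, -0.1, 0, 0, 0], [0, 0, 0, 0, 0, 0]]

```text
time: 9.32
position: [0.6883, 0.0358, 0.3009]
tool_rot: [0.65, 0.76, -0.0, -0.0]
ft_force: [-0.7, 0.9, -0.1]
grip_width: 0.0099
```

```bash
python3 st.py
```

```text
t 9.32 grasp mm [688.2  35.8 136.9] z [-5.e-04  0.e+00 -1.e+00] jaw deg 8.94 w 9.9 F [-0.7  0.9 -0.1] M [-0.09  0.09  0.02] q [-0.11  0.73  1.34 -0.    1.07 -0.27]
```

Nearly home; small steps until it seats with force.

Request:
drive_tool:
  plan:
    - [[0, 0, -0.08, 0, 0, 0], [0, 0, -0.04, 0, 0, 0], [0, 0, 0, 0, 0, 0]]

```text
time: 9.7
position: [0.6886, 0.0358, 0.299]
tool_rot: [0.65, 0.76, 0.0, 0.0]
ft_force: [-0.8, -0.1, 3.9]
grip_width: 0.0098
```

Request:
drive_tool:
  plan:
    - [[0, 0, -0.08, 0, 0, 0], [0, 0, -0.08, 0, 0, 0], [0, 0, 0, 0, 0, 0]]

```text
time: 10.07
position: [0.6893, 0.036, 0.2988]
tool_rot: [0.65, 0.76, 0.002, 0.002]
ft_force: [-3.1, 1.2, 16.3]
grip_width: 0.0095
```

```bash
python3 st.py
```

```text
t 10.07 grasp mm [690.1  35.9 134.8] z [ 5.2e-03 -3.0e-04 -1.0e+00] jaw deg 8.96 w 9.5 F [-3.1  1.2 16.3] M [ 0.    0.77 -0.01] q [-0.11  0.73  1.34  0.    1.06 -0.27]
```

Seated: grasp height 135 mm as expected, 16 N push. Now unload, open partway and lift off.

Request:
drive_tool:
  plan:
    - [[0, 0, 0.15, 0, 0, 0], [0, 0, 0, 0, 0, 0]]

```text
time: 10.32
position: [0.6886, 0.0358, 0.2988]
tool_rot: [0.65, 0.76, 0.0, 0.001]
ft_force: [-0.7, 0.2, 7.1]
grip_width: 0.0095
```

Request:
drive_tool:
  plan:
    - [[0, 0, 0, 0, 0, 0], [0, 0, 0, 0, 0, 0], [0, 0, 0, 0, 0, 0], [0, 0, 0, 0, 0, 0]]
  grip: 0.5

```text
time: 10.82
position: [0.6883, 0.0358, 0.2975]
tool_rot: [0.65, 0.76, -0.0, -0.0]
ft_force: [0.3, 0.0, 0.7]
grip_width: 0.0402
```

Request:
drive_tool:
  plan:
    - [[0, 0, 0.4, 0, 0, 0], [0, 0, 0.8, 0, 0, 0], [0, 0, 1, 0, 0, 0], [0, 0, 1, 0, 0, 0], [0, 0, 1, 0, 0, 0], [0, 0, 1, 0, 0, 0], [-0.5, 0, 1, 0, 0, 0], [-1, 0, 0, 0, 0, 0]]

```text
time: 11.82
position: [0.6514, 0.0357, 0.4578]
tool_rot: [0.65, 0.76, 0.003, 0.004]
ft_force: [-0.4, 0.2, -0.1]
grip_width: 0.0437
```

Request:
drive_tool:
  plan:
    - [[-1, 0, 0, 0, 0, 0], [-1, 0, 0, 0, 0, 0], [-1, 0, 0, 0, 0, 0], [-1, -0.5, 0, 0, 0, 0]]

```text
time: 12.32
position: [0.5499, 0.0238, 0.4549]
tool_rot: [0.649, 0.761, 0.001, 0.001]
ft_force: [0.3, 0.6, 0.3]
grip_width: 0.0437
```

```bash
python3 st.py; python3 - <<'E'
from h import *
for n in("scene","top"):cv2.imwrite(f"pics/{n}5.png",camera(n)[:,:,::-1])
crop("pics/scene5.png","pics/s5.png",240,130,350,230,5.5)
crop("pics/top5.png","pics/t5.png",190,90,330,250,4)
E
```

```text
t 12.32 grasp mm [550.4  23.7 290.9] z [ 2.9e-03 -3.0e-04 -1.0e+00] jaw deg 9.02 w 43.7 F [0.3 0.6 0.3] M [-0.06  0.1  -0.01] q [-0.16  0.37  1.56  0.    1.21 -0.32]
```

View pics/s5.png

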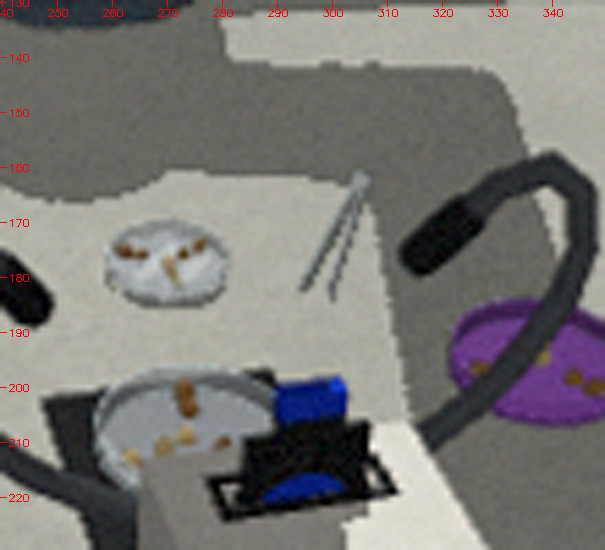

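View pics/t5.png

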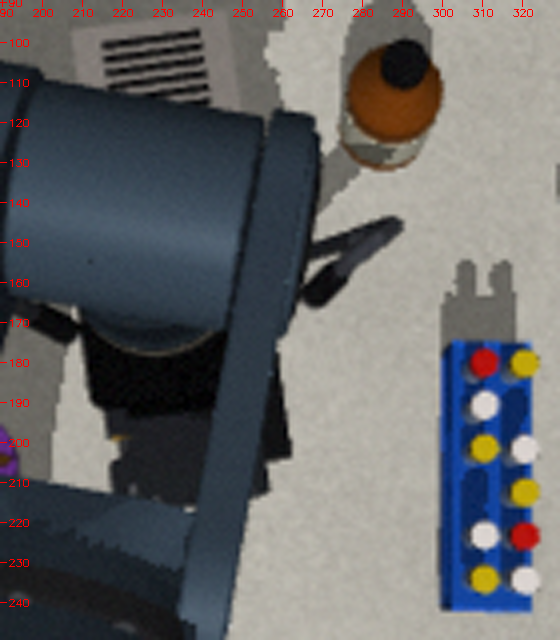

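The slide stands home in the slot, tab at scene px (297,200). Next is the lens. The gripper body (±95 mm along the jaws) will come near the tube rack, so I'll check clearances and cross-check the lens in the scene view.

```bash
python3 - <<'E'
from h import *
crop("pics/scene5.png","pics/s_lens.png",100,140,215,245,6)
crop("pics/top5.png","pics/t_lens2.png",295,155,385,250,6)
E
```

```text
(no output)
```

View pics/s_lens.png

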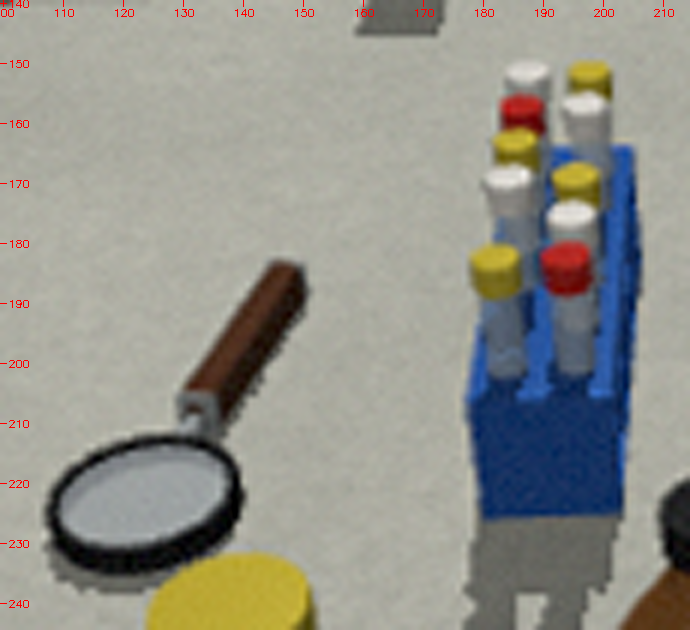

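View pics/t_lens2.png

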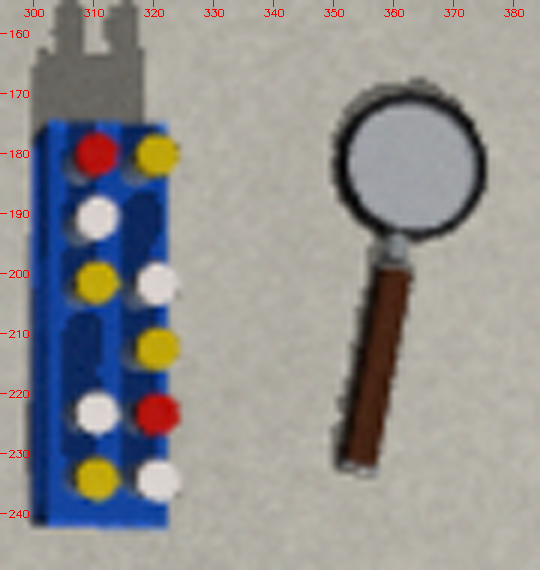

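```bash
python3 - <<'E'
from h import *
T=lambda x,y:(295+x/6-.5,155+y/6-.5)
S=lambda x,y:(100+x/6-.5,140+y/6-.5)
f=lambda a:np.round(np.array(a)*1000,1)
print("rackbody top z.05",f([atz("top",*T(*p),.05)[:2] for p in[(48,123),(168,123),(168,526),(48,526)]]))
print("caps right edge z.112",f([atz("top",*T(*p),.112)[:2] for p in[(179,155),(180,284),(180,348),(180,413),(180,480)]]))
print("rackbody scene bottom z0",f([atz("scene",*S(*p),0)[:2] for p in[(483,518),(622,513)]]))
print("cap scene left edges z.112",f([atz("scene",*S(*p),.112)[:2] for p in[(472,255),(485,176),(494,140)]]))
c=atz("top",*T(410,166),.014);print("lens top",f(c))
print("lens scene c z.014",f(atz("scene",*S(144,496),.014)))
print("handle top z.022 ends",f([atz("top",*T(*p),.022)[:2] for p in[(395,268),(362,460)]]))
print("handle scene z.022 ends",f([atz("scene",*S(*p),.022)[:2] for p in[(196,392),(281,264)]]))
E
```

```text
rackbody top z.05 [[ 587.5 -166.2]
 [ 588.3 -223.7]
 [ 397.5 -221.2]
 [ 396.9 -165. ]]
caps right edge z.112 [[ 563.6 -215.5]
 [ 505.6 -215.2]
 [ 477.1 -214.8]
 [ 448.4 -214.4]
 [ 419.  -214. ]]
rackbody scene bottom z0 [[ 584.2 -219.1]
 [ 585.1 -163.5]]
cap scene left edges z.112 [[ 561.1 -213.3]
 [ 503.5 -213.6]
 [ 475.1 -212.5]]
lens top [ 574.2 -350.9   14. ]
lens scene c z.014 [ 577.8 -350.7   14. ]
handle top z.022 ends [[ 522.7 -339.6]
 [ 429.4 -321.2]]
handle scene z.022 ends [[ 521.1 -340.3]
 [ 426.9 -321.3]]
```

Request:
drive_tool:
  plan:
    - [[-0.12, -0.75, 0, 0, 0, -0.96], [-0.12, -0.75, 0, 0, 0, -0.96], [-0.12, -0.75, 0, 0, 0, -0.96], [-0.12, -0.75, 0, 0, 0, -0.96], [-0.12, -0.75, 0, 0, 0, -0.96], [-0.12, -0.75, 0, 0, 0, -0.96], [-0.12, -0.75, 0, 0, 0, -0.96], [-0.12, -0.75, 0, 0, 0, -0.96]]
  grip: 0.3

```text
time: 13.42
position: [0.5277, -0.1274, 0.4544]
tool_rot: [0.896, 0.444, 0.001, 0.001]
ft_force: [-0.5, 0.2, -0.2]
grip_width: 0.0608
```

Request:
drive_tool:
  plan:
    - [[-0.12, -0.75, -0.4, 0, 0, -0.96], [-0.12, -0.75, -0.4, 0, 0, -0.96], [-0.12, -0.75, -0.4, 0, 0, -0.96], [-0.12, -0.75, -0.4, 0, 0, -0.96], [-0.12, -0.75, -0.4, 0, 0, -0.96], [-0.12, -0.75, -0.4, 0, 0, -0.96], [-0.12, -0.75, -0.4, 0, 0, -0.96], [-0.12, -0.75, -0.4, 0, 0, -0.96]]

```text
time: 14.42
position: [0.5039, -0.2778, 0.3739]
tool_rot: [0.998, 0.057, 0.001, 0.001]
ft_force: [0.9, -0.5, 0.2]
grip_width: 0.0608
```

Request:
drive_tool:
  plan:
    - [[-0.12, -0.75, -0.4, 0, 0, -0.96], [-0.12, -0.75, -0.4, 0, 0, -0.96], [-0.12, -0.75, -0.4, 0, 0, -0.96], [0, 0, 0, 0, 0, 0], [0, 0, 0, 0, 0, 0]]

```text
time: 15.05
position: [0.4944, -0.3327, 0.3437]
tool_rot: [0.996, -0.091, 0.001, 0.0]
ft_force: [0.2, 0.2, 0.5]
grip_width: 0.0609
```

```bash
python3 st.py
```

```text
t 15.05 grasp mm [ 494.5 -332.8  179.7] z [ 1.e-03 -4.e-04 -1.e+00] jaw deg -100.41 w 60.9 F [0.2 0.2 0.5] M [-0.04  0.19 -0.04] q [-0.78  0.56  1.57  0.    1.01  0.97]
```

Request:
drive_tool:
  plan:
    - [[-0.08, -0.07, -0.6, 0, 0, -0.13], [0, 0, -0.8, 0, 0, 0], [0, 0, -0.8, 0, 0, 0], [0, 0, -0.8, 0, 0, 0], [0, 0, -0.8, 0, 0, 0], [0, 0, -0.7, 0, 0, 0], [0, 0, -0.3, 0, 0, 0], [0, 0, 0, 0, 0, 0]]

```text
time: 16.05
position: [0.4918, -0.3345, 0.2225]
tool_rot: [0.995, -0.098, -0.0, -0.0]
ft_force: [-0.5, 0.8, -0.7]
grip_width: 0.0607
```

```bash
python3 st.py; python3 - <<'E'
from h import *
for n in("scene","top"):cv2.imwrite(f"pics/{n}6.png",camera(n)[:,:,::-1])
crop("pics/scene6.png","pics/s6.png",90,120,220,240,5)
crop("pics/top6.png","pics/t6.png",285,155,385,255,6)
E
```

```text
t 16.05 grasp mm [ 491.7 -334.4   58.5] z [-7.e-04  8.e-04 -1.e+00] jaw deg -101.26 w 60.7 F [-0.5  0.8 -0.7] M [-0.    0.18  0.02] q [-0.78  0.74  1.64  0.    0.76  0.98]
```

View pics/s6.png

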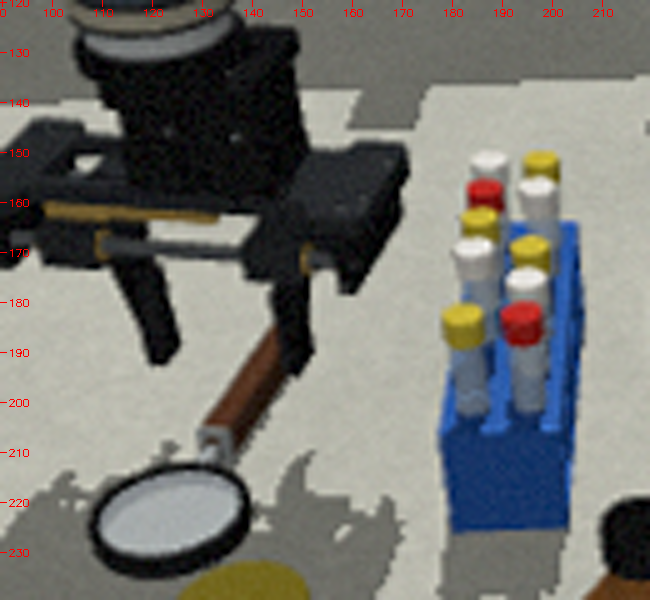

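View pics/t6.png

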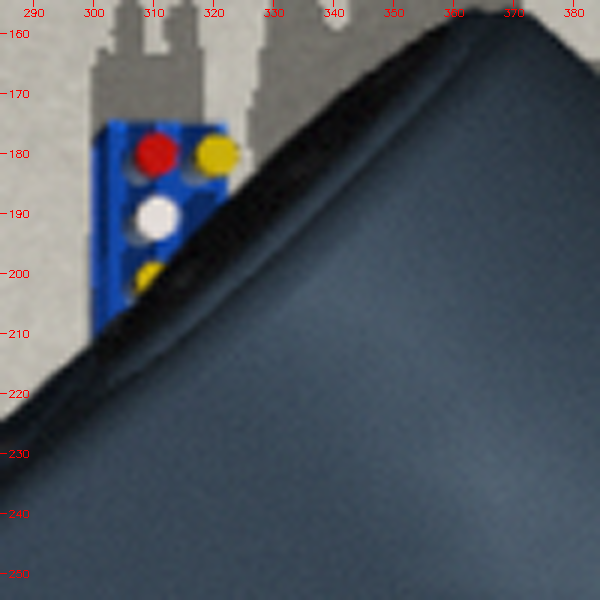

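The fingers straddle the handle (tips at scene px (122,191) and (149,193)), and the gripper body is clear of the tubes. Lowering and gripping.

Request:
drive_tool:
  plan:
    - [[0.03, 0, -0.5, 0, 0, 0], [0, 0, -0.5, 0, 0, 0], [0, 0, -0.3, 0, 0, 0], [0, 0, -0.14, 0, 0, 0], [0, 0, 0, 0, 0, 0]]

```text
time: 16.77
position: [0.4926, -0.3347, 0.1866]
tool_rot: [0.995, -0.098, -0.0, -0.0]
ft_force: [-0.8, -0.4, 0.2]
grip_width: 0.0612
```

```bash
python3 st.py
```

```text
t 16.77 grasp mm [ 492.5 -334.6   22.6] z [-4.e-04  5.e-04 -1.e+00] jaw deg -101.28 w 61.2 F [-0.8 -0.4  0.2] M [-0.04  0.18 -0.02] q [-0.78  0.8   1.65  0.    0.7   0.98]
```

Request:
drive_tool:
  plan:
    - [[0, 0, -0.08, 0, 0, 0], [0, 0, 0, 0, 0, 0]]

```text
time: 17.02
position: [0.4927, -0.3347, 0.1852]
tool_rot: [0.995, -0.098, 0.0, 0.0]
ft_force: [0.5, -0.5, -0.1]
grip_width: 0.0612
```

Request:
drive_tool:
  plan:
    - [[0, 0, 0, 0, 0, 0], [0, 0, 0, 0, 0, 0], [0, 0, 0, 0, 0, 0], [0, 0, 0, 0, 0, 0], [0, 0, 0, 0, 0, 0], [0, 0, 0, 0, 0, 0], [0, 0, 0, 0, 0, 0], [0, 0, 0, 0, 0, 0]]
  grip: 1
  force: 50

```text
time: 18.02
position: [0.4926, -0.3347, 0.185]
tool_rot: [0.995, -0.098, 0.0, 0.0]
ft_force: [-0.5, -0.0, 0.3]
grip_width: 0.0158
```

```bash
python3 st.py
```

```text
t 18.02 grasp mm [ 492.6 -334.7   21. ] z [ 0. -0. -1.] jaw deg -101.27 w 15.8 F [-0.5 -0.   0.3] M [-0.07  0.17  0.04] q [-0.78  0.8   1.65 -0.    0.69  0.98]
```

Request:
drive_tool:
  plan:
    - [[0, 0, 0.2, 0, 0, 0], [0, 0, 0.4, 0, 0, 0], [0, 0, 0.6, 0, 0, 0], [0, 0, 0.8, 0, 0, 0], [0, 0, 1, 0, 0, 0], [0, 0, 1, 0, 0, 0], [0, 0, 1, 0, 0, 0], [0, 0, 0.8, 0, 0, 0]]

```text
time: 19.02
position: [0.4926, -0.3346, 0.3323]
tool_rot: [0.995, -0.098, 0.001, 0.001]
ft_force: [0.3, 0.9, -0.9]
grip_width: 0.016
```

Request:
drive_tool:
  plan:
    - [[0, 0, 0.6, 0, 0, 0], [0, 0, 0, 0, 0, 0]]

```text
time: 19.27
position: [0.4928, -0.3348, 0.3467]
tool_rot: [0.995, -0.098, 0.001, 0.001]
ft_force: [0.1, 0.1, -1.3]
grip_width: 0.0154
```

```bash
python3 st.py; python3 - <<'E'
from h import *
for n in("scene","top"):cv2.imwrite(f"pics/{n}7.png",camera(n)[:,:,::-1])
crop("pics/scene7.png","pics/s7.png",70,80,220,230,4)
E
```

```text
t 19.27 grasp mm [ 493.2 -335.2  182.7] z [ 0.0024 -0.0024 -1.    ] jaw deg -101.27 w 15.4 F [ 0.1  0.1 -1.3] M [-0.02  0.19 -0.02] q [-0.78  0.56  1.57  0.    1.01  0.98]
```

View pics/s7.png

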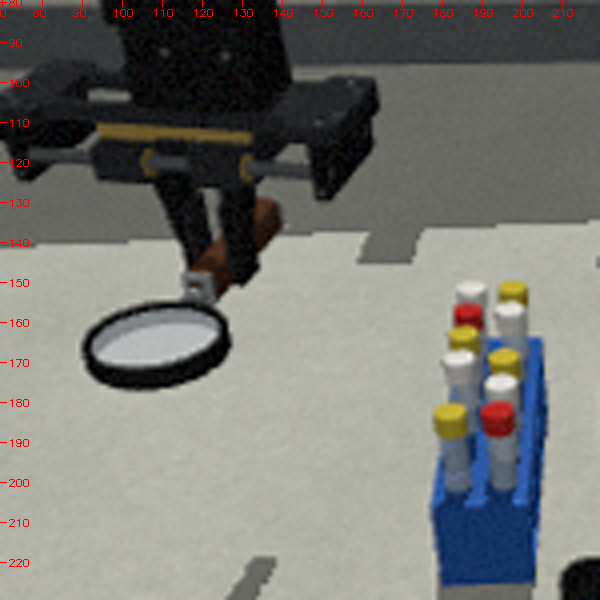

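Request:
drive_tool:
  plan:
    - [[-0.2, 0.4, 0, 0, 0, 0], [-0.2, 0.7, 0, 0, 0, 0], [-0.2, 0.8, 0, 0, 0, 0], [-0.2, 0.8, 0, 0, 0, 0], [-0.2, 0.8, 0, 0, 0, 0], [0, 0.8, 0, 0, 0, 0], [0, 0.8, 0, 0, 0, 0], [0, 0.8, 0, 0, 0, 0]]

```text
time: 20.38
position: [0.4678, -0.1859, 0.3451]
tool_rot: [0.995, -0.098, 0.0, 0.0]
ft_force: [-0.7, -0.5, -1.4]
grip_width: 0.0156
```

Request:
drive_tool:
  plan:
    - [[0, 0.8, 0, 0, 0, 0], [0, 0.8, 0, 0, 0, 0], [0, 0.8, 0, 0, 0, 0], [0, 0.8, 0, 0, 0, 0], [0, 0.8, 0, 0, 0, 0], [0, 0.8, 0, 0, 0, 0], [0, 0.8, 0, 0, 0, 0], [0, 0.8, 0, 0, 0, 0]]

```text
time: 21.38
position: [0.4675, -0.0259, 0.345]
tool_rot: [0.995, -0.098, 0.0, 0.0]
ft_force: [0.9, 0.7, -0.4]
grip_width: 0.0155
```

Request:
drive_tool:
  plan:
    - [[0, 0.8, 0, 0, 0, 0], [0, 0.7, 0, 0, 0, 0], [0, 0.5, 0, 0, 0, 0], [0, 0.3, 0, 0, 0, 0], [0, 0, 0, 0, 0, 0], [0, 0, 0, 0, 0, 0]]

```text
time: 22.12
position: [0.4678, 0.03, 0.345]
tool_rot: [0.995, -0.098, 0.0, 0.0]
ft_force: [0.0, 0.5, -0.8]
grip_width: 0.0158
```

```bash
python3 st.py; python3 - <<'E'
from h import *
for n in("scene","top"):cv2.imwrite(f"pics/{n}8.png",camera(n)[:,:,::-1])
crop("pics/scene8.png","pics/s8.png",200,110,360,230,4.5)
crop("pics/top8.png","pics/t8.png",180,110,300,230,5)
E
```

```text
t 22.12 grasp mm [467.8  29.9 181. ] z [ 2.e-04 -3.e-04 -1.e+00] jaw deg -101.3 w 15.8 F [ 0.   0.5 -0.8] M [-0.06  0.17 -0.03] q [-0.18  0.41  1.88 -0.    0.85  1.59]
```

View pics/s8.png

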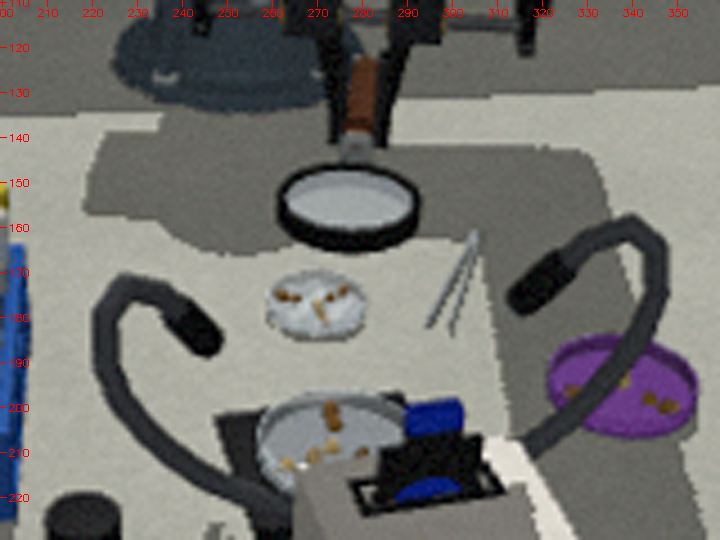

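View pics/t8.png

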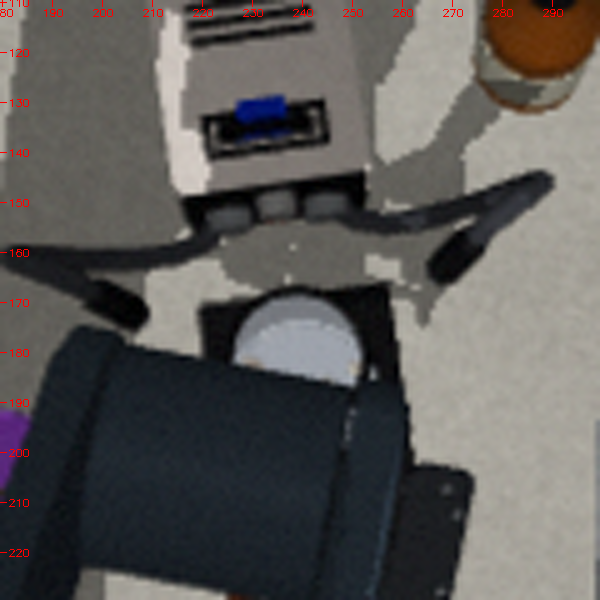

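```bash
cat > ov.py <<'E'
from h import *
def circ(c,r,n=72,tilt=(0,0)):
    t=np.linspace(0,2*np.pi,n,endpoint=False)
    return np.stack([c[0]+r*np.cos(t),c[1]+r*np.sin(t),c[2]+r*(tilt[0]*np.cos(t)+tilt[1]*np.sin(t))],1)
def overlay(name,src,dst,u0,v0,u1,v1,s,circs,bias=(0,0)):
    im=cv2.resize(cv2.imread(src)[v0:v1,u0:u1],None,fx=s,fy=s,interpolation=cv2.INTER_CUBIC)
    for P,col in circs:
        q=np.array([(np.array(proj(name,p))+bias-[u0,v0]+.5)*s for p in P]).astype(int)
        cv2.polylines(im,[q.reshape(-1,1,2)],True,col,1)
    cv2.imwrite(dst,im)
E
python3 - <<'E'
from ov import *
g=np.array([467.8,29.9,181.])/1e3
c=g+np.array([.0834,-.0163,-.021]);print(c)
D=[(circ([.5502,.0145,.021],.045),(0,255,0))]
L=[(circ(c,.036),(0,0,255)),(circ(c+[0,0,.014],.036),(0,200,255))]
overlay("scene","pics/scene8.png","pics/o8.png",245,135,315,230,6,D+L,(.75,0))
overlay("top","pics/top8.png","pics/ot8.png",205,150,275,210,8,D+L)
E
```

```text
[0.5512 0.0136 0.16  ]
```

View pics/o8.png

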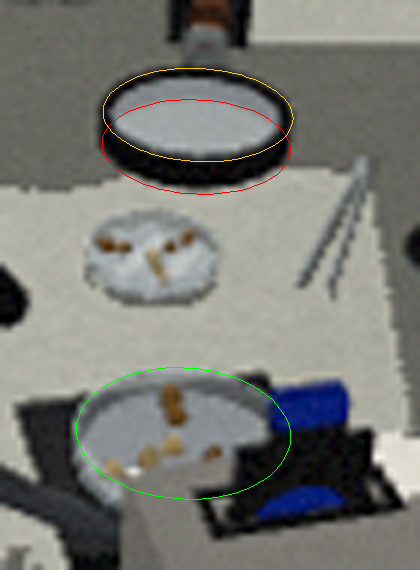

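View pics/ot8.png

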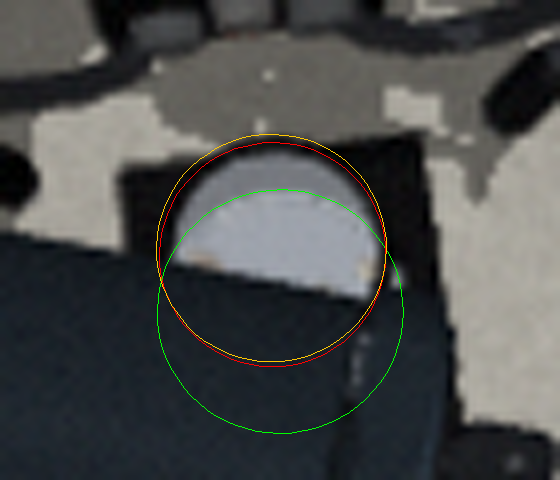

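The lens rides level: the overlay fits the rim at scene px (261–293, 146–167). The slide is still home. Now I'll make a small centring shift and descend over the dish.

Request:
drive_tool:
  plan:
    - [[0.08, 0.05, -0.4, 0, 0, 0], [0, 0, -0.7, 0, 0, 0], [0, 0, -0.8, 0, 0, 0], [0, 0, -0.8, 0, 0, 0], [0, 0, -0.7, 0, 0, 0], [0, 0, -0.5, 0, 0, 0], [0, 0, -0.3, 0, 0, 0], [0, 0, 0, 0, 0, 0]]

```text
time: 23.22
position: [0.4696, 0.0315, 0.2396]
tool_rot: [0.995, -0.098, -0.0, -0.0]
ft_force: [-0.4, 0.1, -1.5]
grip_width: 0.0156
```

```bash
python3 st.py; python3 - <<'E'
from ov import *
for n in("scene","top"):cv2.imwrite(f"pics/{n}9.png",camera(n)[:,:,::-1])
from scipy.spatial.transform import Rotation as Ro
o=robot.get_obs();R=Ro.from_quat(o["tool_rot"]).as_matrix();g=o["position"]+.164*R[:,2]
c=g+np.array([.0834,-.0163,-.021]);print(c)
D=[(circ([.552,.015,.021],.045),(0,255,0))]
L=[(circ(c,.036),(0,0,255)),(circ(c+[0,0,.014],.036),(0,200,255))]
crop("pics/scene9.png","pics/s9.png",240,160,320,235,7)
overlay("scene","pics/scene9.png","pics/o9.png",240,160,320,235,7,D+L,(.75,0))
overlay("top","pics/top9.png","pics/ot9.png",205,150,275,220,8,D+L)
E
```

```text
t 23.23 grasp mm [469.5  31.5  75.6] z [-8.e-04  2.e-04 -1.e+00] jaw deg -101.28 w 15.6 F [-0.4  0.1 -1.5] M [-0.03  0.21  0.  ] q [-0.17  0.62  1.95  0.    0.58  1.6 ]
[0.55332118 0.01520722 0.05525805]
```

View pics/s9.png

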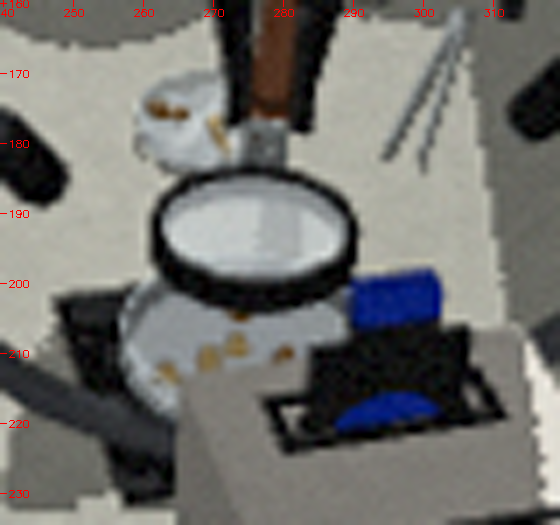

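View pics/o9.png

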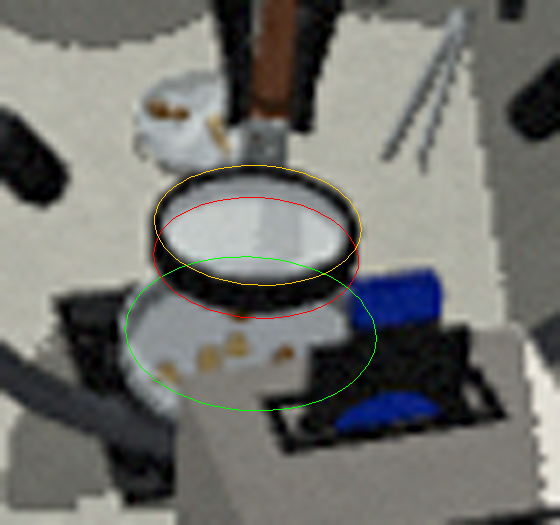

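View pics/ot9.png

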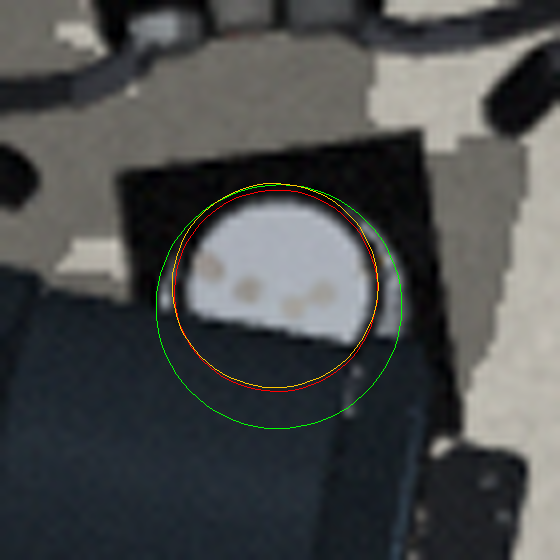

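Request:
drive_tool:
  plan:
    - [[-0.02, -0.04, -0.2, 0, 0, 0], [0, 0, -0.2, 0, 0, 0], [0, 0, -0.14, 0, 0, 0], [0, 0, 0, 0, 0, 0], [0, 0, 0, 0, 0, 0]]

```text
time: 23.95
position: [0.4692, 0.0306, 0.2265]
tool_rot: [0.995, -0.098, 0.0, 0.0]
ft_force: [0.8, -0.6, -0.7]
grip_width: 0.0159
```

```bash
python3 st.py; python3 - <<'E'
from ov import *
for n in("scene","top"):cv2.imwrite(f"pics/{n}10.png",camera(n)[:,:,::-1])
crop("pics/scene10.png","pics/s10.png",240,160,320,235,7)
crop("pics/top10.png","pics/t10.png",205,150,275,220,8)
E
```

```text
t 23.95 grasp mm [469.2  30.6  62.5] z [ 0. -0. -1.] jaw deg -101.27 w 15.9 F [ 0.8 -0.6 -0.7] M [ 0.04  0.16 -0.01] q [-0.17  0.64  1.96  0.    0.54  1.59]
```

View pics/s10.png

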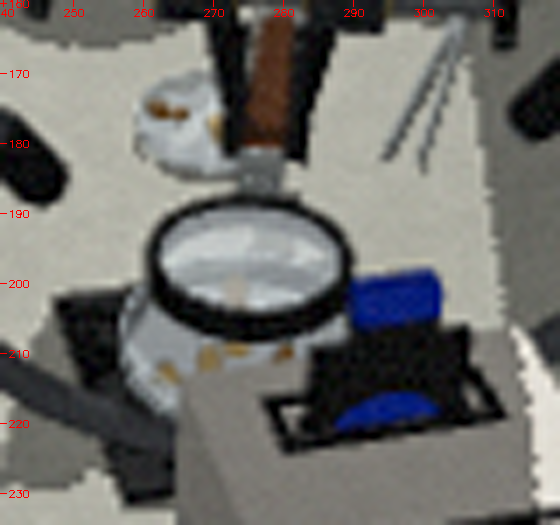

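View pics/t10.png

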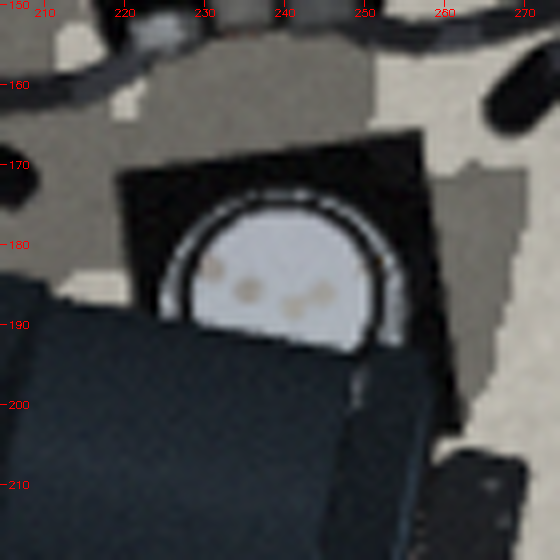

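```bash
python3 - <<'E'
from h import *
T=lambda x,y:(205+x/8-.5,150+y/8-.5)
print("dish",atz("top",*T(284,309),.021)[:2]*1e3, "lens",atz("top",*T(282.5,299.5),.0555)[:2]*1e3,atz("top",*T(282.5,299.5),.0485)[:2]*1e3)
S=lambda x,y:(240+x/7-.5,160+y/7-.5)
for z in(.0415,):
  # lens bottom-rim left/right extents and dish left extent in scene
  print("lens L,R",[atz("scene",*S(x,y),.0485)[1]*1e3 for x,y in((147,265),(353,265))],"dish L",atz("scene",*S(119,335),.021)[1]*1e3)
  print("lens fwd/back x", atz("scene",*S(250,341),.0415)[:2]*1e3, atz("scene",*S(250,192),.0555)[:2]*1e3)
E
```

```text
dish [550.95224409  13.17042169] lens [550.03579723  12.9041577 ] [550.93213467  13.08064923]
lens L,R [np.float64(-20.787979675609233), np.float64(52.23112065297183)] dish L -30.74330887554677
lens fwd/back x [584.09909314  11.54029496] [514.38994419  19.89413986]
```

Centred to about 1 mm in the top view. As a level check, I'll compare the same overlay with the lens flat on the bench and with it held now.

```bash
python3 - <<'E'
from ov import *
def ov(src,dst,c,u0,v0):
    L=[(circ(c,.036),(0,0,255)),(circ(c+[0,0,.014],.036),(0,200,255))]
    overlay("scene",src,dst,u0,v0,u0+50,v0+40,12,L,(.75,0))
ov("pics/scene5.png","pics/oa.png",np.array([.576,-.351,0]),100,205)
ov("pics/scene10.png","pics/ob.png",np.array([.5526,.0143,.0415]),250,182)
a=cv2.imread("pics/oa.png");b=cv2.imread("pics/ob.png");cv2.imwrite("pics/oab.png",cv2.resize(np.vstack([a,b]),None,fx=.62,fy=.62))
E
```

```text
(no output)
```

View pics/oab.png

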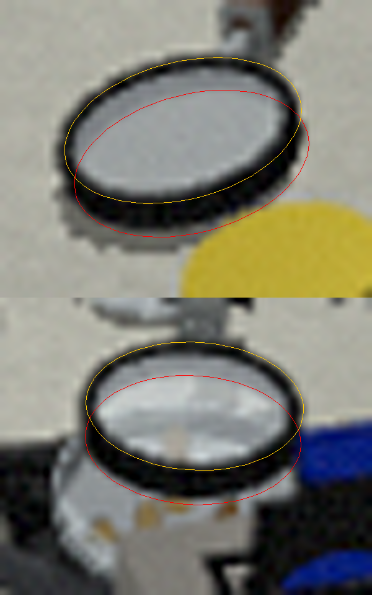

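The rim offset is the same in both (bench and held), so the lens is level. I'll run a few idle rows to confirm it holds steady and take a last look at everything else.

Request:
drive_tool:
  plan:
    - [[0, 0, 0, 0, 0, 0], [0, 0, 0, 0, 0, 0], [0, 0, 0, 0, 0, 0], [0, 0, 0, 0, 0, 0]]

```text
time: 24.55
position: [0.4691, 0.0306, 0.2265]
tool_rot: [0.995, -0.098, 0.0, -0.0]
ft_force: [0.1, 0.8, -1.2]
grip_width: 0.0156
```

```bash
python3 st.py; python3 - <<'E'
from h import *
cv2.imwrite("pics/scene11.png",cv2.resize(camera("scene")[:,:,::-1],(768,576)))
E
```

```text
t 24.55 grasp mm [469.1  30.5  62.5] z [ 1.e-04 -0.e+00 -1.e+00] jaw deg -101.27 w 15.6 F [ 0.1  0.8 -1.2] M [-0.06  0.22 -0.06] q [-0.17  0.64  1.96  0.    0.54  1.59]
```

View pics/scene11.png

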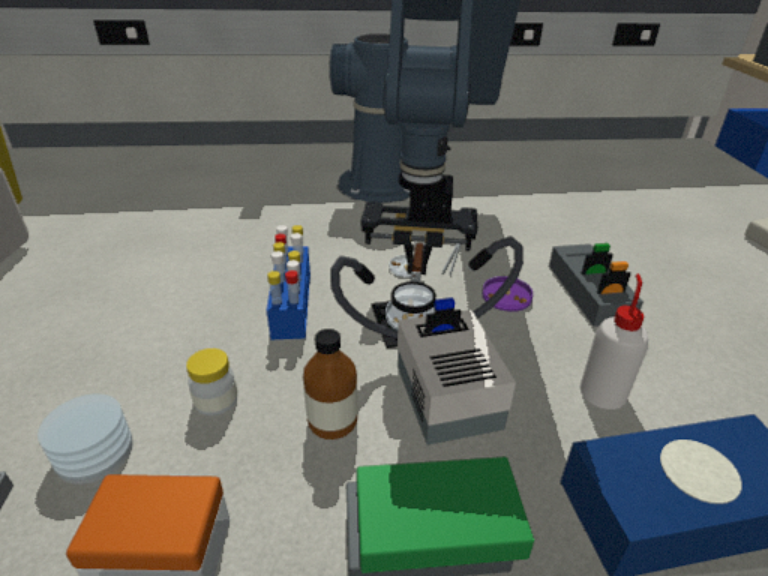

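The lens sits steady over the dish at (412,300), the blue slide is home at (444,318), and everything else is where it was. Handing in.

```bash
python3 -c "
from rig import robot
print(robot.hand_in())"
```

```text
the job is handed in; nothing more can be done
None
```

The blue filter is fully home in the light source and released, and the arm is holding the hand lens over the large clear dish. I handed the job in at about 24.6 s of the 61 s allowed.

- **Filter:** it slid in without resistance and seated at the expected height. It took a 16 N push at the end and stayed put when I opened the gripper.
- **Lens height and level:** the underside is about 41 mm above the bench, which leaves about 20 mm of air over the rim. It looks level: the rim outline compares the same as when the lens lay flat on the bench. It held steady over the last 0.6 s.
- **Lens centring:** the two cameras disagree slightly. The top view puts the lens within about 1 mm of the dish centre, and the scene view shows about 1.4 mm sideways.
- **Everything else:** in the last picture the dish, the green and amber filters, the tube rack, the bottles and the forceps were where they started. The highest contact force I saw was the 16 N filter push.

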